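# Clear the drawing kit off the sketch and put it away

### The arm

A 7-joint arm with a two-finger parallel gripper is mounted at the origin on the work surface. World frame = base frame: x ahead of the robot, y to its left, z up, the work surface at z = 0. Lengths are in m, angles in rad, forces in N, time in s.
With the tool pointing down it reaches from about 0.425 to 0.95 m from the base axis. Payload 4.7 kg.
Tool frame: the origin (TCP) lies at the very end of the fingers, on their centre line; the grasp point (between the pads) lies 19 mm behind it; z points along the fingers, y is the line along which they close (so a half turn about z gives the same grasp; the last joint's range is limited). The gripper opens to 85 mm and grips with 20 to 120 N. Pads are 22 mm wide; open, the fingers measure 114 mm over their backs; the gripper's body (76 mm by 85 mm) begins 54 mm behind the grasp point. The pads swing forward as they close: fully open they stand 13 mm farther back than shut.
Start: joints at [1.32, 0.469, -0.049, 1.532, 0.024, 1.141, -0.082], TCP at [0.149, -0.658, 0.231] pointing down, gripper open.
Joint ranges: [-2.59, 2.59], [-0.33, 1.99], [-1.39, 1.29], [0.1, 2.45], [-1.04, 4.18], [0.21, 1.99], [-2.66, 2.66]. Speed limits (rad/s): [2.57, 2.57, 3.14, 3.14, 3.14, 3.14, 3.14].

### API

Orientations are given as a rotation vector (axis times angle).
In Python, from cell import * gives the robot as it stands.
- The arm moves only by the tool play_rows, never from a script. Its argument "plan" is one flat list of numbers, 7 for each row, row after row: the turn, a rotation vector about the tool's x, y, z in degrees, then the shift along the tool's x, y, z in mm, then the closure, from 0 (fully open) to 1 (shut). In form: [rx, ry, rz, tx, ty, tz, hand, rx, ry, rz, tx, ty, tz, hand, ...]. A call has 1 to 12 rows; each row shifts and turns the commanded pose from where the row before left it, along the tool's axes as they then stand; what a row does not reach is not made up. A row lasts 1/12 s, in which the tool goes at most 41.7 mm and 7.16 degrees, less where a joint would pass 70% of its speed; a pose out of reach is approached as far as the arm can. A call with a gripper value outside its range is refused whole. The fingers move at their own pace and stop on an object; the grip force is fixed at half the most. Time passes only in rows, so rows that do not move let the fingers close. It gives the time, the measured TCP pose, the force, the opening and the grip force at its end, in the units of the state.
- read_state(): the state, without advancing time (a new reading comes with each control period).
- camera(name): name is "scene" or "top" or "wrist"; returns (picture, depth): 384x512x3 uint8, red, green, blue; 384x512 float32, m along the optical axis (not along the pixel's ray), 0 where there is no reading.
- camera_info(name): a dict with "vfov" (degrees; the focal length in pixels is half the picture's height over the tangent of half this angle, whatever the lens; pixels are square), "cx", "cy" (the principal point, pixels), "dist_coeffs" ([k1, k2, p1, p2, k3] as OpenCV has them; the pictures are not rectified), "rvec" (rotation vector, rad) and "tvec" (3), from world to camera coordinates, as OpenCV has them. Camera axes: x right, y down, z forward; pixel columns grow to the right and rows downward; lengths in m; the calibration is good to about 2 mm. A picture is of the moment at which its call begins: read the wrist's pose just before it. camera_info takes no time and is no camera call; for the wrist camera it gives the pose at the moment of the call.
- hand_in(): hands the job in; it is judged then, once.
The state is a dict: "time": time; "qpos": joint angles; "qvel": joint speeds; "effort": joint torques, N m; "position": TCP position; "tool_rot": TCP orientation; "wrist_force": force on the tool from outside, world axes, zero at the start; "torque": the same for the moment, N m; "finger_gap": finger opening in m; "finger_force": force on a finger pad.
Only numpy, scipy, OpenCV 4.12 (cv2) and the standard library are available. Lean on these libraries where they do the work, as an engineer would, in place of code of your own. Each camera call takes 0.05 s, during which the arm holds its last target. There are 200 camera calls.

### The job

My drawing kit is piled up on the sketch and I want to draw: take the pile apart and put every piece in its own home: the eraser flat in the blue dish, the tape roll down over the rod of its holder, the ink bottle in the well of its wooden block, and the paint tin flat in the lined tray. Keep the ink bottle upright and set it down without dropping it, and leave the mug and the green bottle where they stand.

Things in the scene. Friction and masses are not known exactly. Their poses are not given: they have to be found in the camera images.
- paint_tin: Pocket watercolour tin, closed: a red enamelled flat metal box 140 x 62 x 22 mm (x, y, z) with a cream outline on its lid, about 180 g, lying flat on the sketch at the bottom of the pile. Origin: centre of its underside; x along its length, z up. Grip it across its 62 mm width. It is the same either way round.
- tape_roll: Roll of beige masking tape lying flat, a ring 52 mm across outside, 32 mm hole, 24 mm high, about 50 g. At the start it lies on one end of the tin's lid, with the eraser on top of it. Origin: centre of its underside; z along the hole, up.
- ink_bottle: Small round glass bottle of ink, dark blue with a paper band round it: body 40 mm across and 42 mm high, then a black screw cap 28 mm across and 16 mm high (58 mm in all), about 120 g. At the start it stands on the other end of the tin's lid, its middle about 76 mm from that of the tape. Origin: centre of its underside; z up.
- eraser: White block eraser in a blue sleeve, 60 x 24 x 16 mm (x, y, z), about 30 g. At the start it lies flat across the top of the tape roll. Origin: centre of its underside; x along its length, z up.
- tin_tray: Home of the tin: fixed shallow wooden tray with a grey lining, outside 170 x 92 mm, inside 160 x 82 mm, 5 mm walls. Its inner floor is 5 mm and its rim 10 mm above the table. Origin: centre of its underside; x along its length, z up.
- tape_spindle: Home of the tape: fixed tape holder, a round wooden base 80 mm across and 12 mm high with an upright brass rod in the middle, 14 mm thick, rising 50 mm above the base (top 62 mm above the table). Origin: centre of the base's underside; z up.
- ink_stand: Home of the ink: fixed square wooden block 78 x 78 x 22 mm with one round well 57 mm across, 14 mm deep, cork at its bottom (well floor 8 mm above the table). Origin: centre of its underside; z up.
- eraser_dish: Home of the eraser: fixed low rectangular blue ceramic dish, outside 96 x 66 mm, inside 86 x 56 mm, 5 mm walls. Its inner floor is 5 mm and its rim 9 mm above the table. Origin: centre of its underside; x along its length, z up.
- mug: Bystander: white mug 80 mm across, 95 mm high, with one handle, standing on the right of the board as seen from the robot. Origin: centre of its underside.
- green_bottle: Bystander: green bottle 88 mm across, 290 mm high, standing on the left of the board as seen from the robot. Origin: centre of its underside.

How it is judged:
By the outcome, as a careful person would: the job done as asked, in the order asked, and still so for the second after the job is handed in, with the robot touching nothing.
It also fails if it takes over 115 s, if anything falls off the work surface, if the arm or the gripper's body presses on something with over 40 N, if the wrist force passes 120 N, or if a joint passes its speed limit or range.

## Working session

There is one attempt and no reset: what is moved stays moved. The work goes in short steps, Python scripts to look and compute and a tool call to move; the robot and the scene stay as the last step left them, time stands still between calls to the robot, and variables do not carry over. Pictures are saved under pics/ and viewed, at most 14 in all, crops included, and the job is handed in when it is done.

Besides the shell and the picture viewer there is one more tool, called as name(argument=value, ...), one argument or row to a line, values as JSON. play_rows: Moves the arm, as the interface text tells. Its arguments: {"type":"object","properties":{"plan":{"type":"array"}},"required":["plan"]}

```bash
mkdir -p pics; ls
python3 - <<'E'
from cell import *
import cv2
s=read_state(); print({k:s[k] for k in("time","position","tool_rot","finger_gap")})
import numpy as np
for n in("scene","top"):
    p,d=camera(n); cv2.imwrite(f"pics/{n}0.png",p[:,:,::-1]); np.savez(f"{n}0.npz",p=p,d=d)
    print(n,camera_info(n), (d>0).mean())
E
```

```text
pics
{'time': 0.0, 'position': array([ 0.14837577, -0.65786941,  0.23025019]), 'tool_rot': array([-3.12032133e+00, -3.47516985e-01,  4.85104924e-04]), 'finger_gap': 0.08557914059231833}
scene {'vfov': 53.24922797309499, 'cx': 257.8864593388176, 'cy': 190.58752113222852, 'dist_coeffs': array([-0.05172966,  0.        ,  0.        ,  0.        ,  0.        ]), 'rvec': array([ 0.71308095,  2.46028163, -1.28899951]), 'tvec': array([ 0.47575602, -0.11498469,  1.40093453])} 0.9959920247395834
top {'vfov': 54.95891412142122, 'cx': 256.7737121391093, 'cy': 196.6558411326806, 'dist_coeffs': array([-0.09395417,  0.        ,  0.        ,  0.        ,  0.        ]), 'rvec': array([ 2.03520162, -2.18707973,  0.23195661]), 'tvec': array([0.04029775, 0.54175426, 1.14944542])} 0.996185302734375
```

View pics/scene0.png

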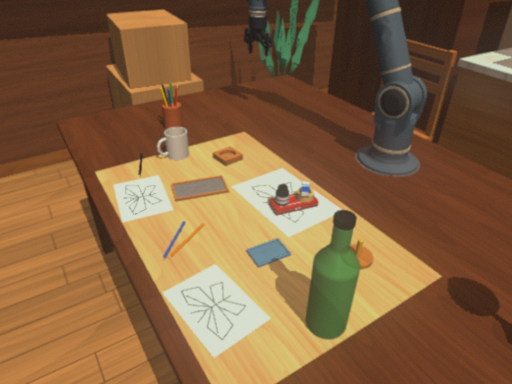

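View pics/top0.png

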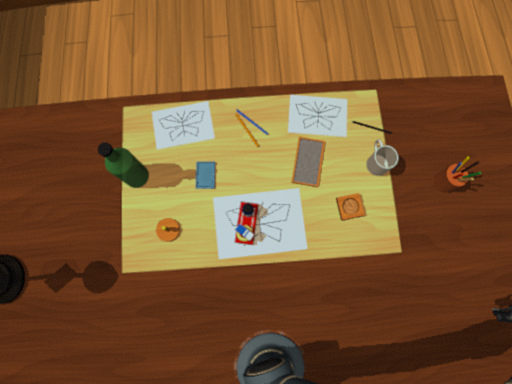

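The scene view shows the pile at about (293,200). In the top view the pile is at (246,224), dish (205,175), tray (309,162), ink stand (351,207), spindle (168,230), green bottle (125,168) and mug (382,158). I'll get coarse positions from depth.

```bash
cat > h.py <<'E'
import numpy as np, cv2
from scipy.spatial.transform import Rotation as R
def K(i,h=384):
    f=h/2/np.tan(np.radians(i["vfov"]/2)); return np.array([[f,0,i["cx"]],[0,f,i["cy"]],[0,0,1.]])
def cloud(i,d):
    h,w=d.shape; v,u=np.mgrid[:h,:w].astype(np.float64)
    n=cv2.undistortPoints(np.c_[u.ravel(),v.ravel()][:,None],K(i),np.array(i["dist_coeffs"]))[:,0]
    X=np.c_[n,np.ones(len(n))]*d.ravel()[:,None]
    return ((X-i["tvec"])@R.from_rotvec(i["rvec"]).as_matrix()).reshape(h,w,3)
def proj(i,P):
    return cv2.projectPoints(np.array(P,float).reshape(-1,3),np.array(i["rvec"]),np.array(i["tvec"]),K(i),np.array(i["dist_coeffs"]))[0][:,0]
def plane_pt(i,u,v,z):
    n=cv2.undistortPoints(np.array([[[u,v]]],float),K(i),np.array(i["dist_coeffs"]))[0,0]
    M=R.from_rotvec(i["rvec"]).as_matrix(); c=-M.T@i["tvec"]; r=M.T@np.r_[n,1]
    return c+r*(z-c[2])/r[2]
E
python3 - <<'E'
from cell import *
from h import *
np.set_printoptions(precision=4,suppress=True)
i=camera_info("top"); z=np.load("top0.npz"); c=cloud(i,z["d"])
for n,(u,v) in dict(dish=(205,175),tray=(309,162),ink=(351,207),spin=(165,230),tape=(245,233),inkb=(248,208),mug=(382,158),board=(270,180),bot=(104,149)).items(): print(n,c[v,u])
w=camera_info("wrist"); s=read_state(); print(w)
T=R.from_rotvec(s["tool_rot"]).as_matrix(); M=R.from_rotvec(w["rvec"]).as_matrix()
print("cam in tool",T.T@(-M.T@w["tvec"]-s["position"]), "\n",T.T@M.T); print(T)
i2=camera_info("scene"); c2=cloud(i2,np.load("scene0.npz")["d"])
for u,v in((269,252),(200,188),(283,188),(306,186)): print(c2[v,u])
E
```

```text
dish [0.6446 0.1743 0.0033]
tray [ 0.6647 -0.1903  0.0061]
ink [ 0.4948 -0.317   0.0087]
spin [0.4562 0.3073 0.0472]
tape [0.4261 0.0472 0.0666]
inkb [0.5027 0.0321 0.0849]
mug [ 0.6619 -0.451   0.0061]
board [ 0.6108 -0.0494  0.0018]
bot [0.6572 0.4144 0.2908]
{'vfov': 70.33179479233344, 'cx': 258.1758583467627, 'cy': 192.79144155630965, 'dist_coeffs': array([-0.0297,  0.    ,  0.    ,  0.    ,  0.    ]), 'rvec': array([-2.2406,  1.7905,  0.3053]), 'tvec': array([-0.6734, -0.0426,  0.3819])}
cam in tool [ 0.0846  0.0002 -0.1419] 
 [[-0.0001 -0.9451 -0.3268]
 [ 1.      0.0006 -0.002 ]
 [ 0.0021 -0.3268  0.9451]]
[[ 0.9755  0.22   -0.0004]
 [ 0.22   -0.9755  0.0017]
 [-0.0001 -0.0017 -1.    ]]
[0.6461 0.1782 0.0061]
[ 0.6682 -0.1826  0.0046]
[0.5108 0.0456 0.0803]
[0.4299 0.0517 0.0622]
```

play_rows(
  plan=[0,0,6.35,0,0,0,0,0,0,6.35,0,0,0,0,0,0,0,0,0,-35,0,0,0,0,25,-28.6,-35,0,0,0,0,25,-28.6,0,0,0,0,0,25,-28.6,0,0,0,0,0,25,-28.6,0,0,0,0,0,25,-28.6,0,0,0,0,0,25,-28.6,0,0,0,0,0,25,-28.6,0,0,0,0,0,25,-28.6,0,0,0,0,0,25,-28.6,0,0],
)

```text
time: 1.1
position: [0.3693, -0.4048, 0.2943]
tool_rot: [-3.141, -0.0, 0.001]
wrist_force: [0.2, 0.2, -0.5]
finger_gap: 0.0856
finger_force: 0.0
```

play_rows(
  plan=[0,0,0,25,-28.6,0,0,0,0,0,25,-28.6,0,0,0,0,0,25,-28.6,0,0,0,0,0,25,-28.6,0,0,0,0,0,25,-28.6,0,0,0,0,0,25,-28.6,0,0,0,0,0,25,-28.6,0,0,0,0,0,0,0,0,0,0,0,0,0,0,0,0],
)

```text
time: 1.85
position: [0.5447, -0.2034, 0.2939]
tool_rot: [-3.14, -0.009, 0.001]
wrist_force: [0.3, -1.1, -0.0]
finger_gap: 0.085
finger_force: 0.0
```

```bash
cat > snap.py <<'E'
import sys
from cell import *
from h import *
n=sys.argv[1]; s=read_state(); i=camera_info("wrist"); p,d=camera("wrist")
cv2.imwrite(f"pics/{n}.png",p[:,:,::-1]); np.savez(n+".npz",p=p,d=d,i=np.array(i,dtype=object),s=np.array(s,dtype=object))
print(s["position"],s["tool_rot"])
E
python3 snap.py w1
```

```text
[ 0.54473275 -0.20343529  0.29393981] [-3.14041777e+00 -9.32908323e-03  1.09965445e-03]
```

play_rows(
  plan=[0,0,0,0,-40,0,0,0,0,0,0,-40,0,0,0,0,0,0,-40,0,0,0,0,0,0,-40,0,0,0,0,0,0,-40,0,0,0,0,0,0,-40,0,0,0,0,0,0,-40,0,0,0,0,0,0,-40,0,0,0,0,0,0,-20,0,0,0,0,0,0,0,0,0,0,0,0,0,0,0,0],
)

```text
time: 2.82
position: [0.5434, 0.1328, 0.2943]
tool_rot: [3.14, 0.0, -0.001]
wrist_force: [0.6, -0.1, -0.7]
finger_gap: 0.0852
finger_force: 0.0
```

```bash
python3 snap.py w2; python3 -c "
import cv2,numpy as np
cv2.imwrite('pics/w12.png',np.hstack([cv2.resize(cv2.imread('pics/w%d.png'%k),(400,300)) for k in (1,2)]))"
```

```text
[0.54344695 0.13280869 0.29430523] [ 3.14039501e+00  1.51016877e-04 -5.56263389e-04]
```

View pics/w12.png

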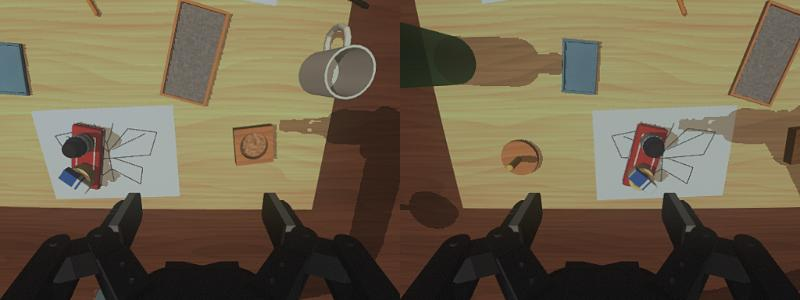

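The left half shows the tray at (195,50), ink stand (255,145), pile (85,160) and mug. The right half shows the spindle at (520,155), dish (580,65) and pile (645,160). Next I'll measure by depth in both views.

```bash
cat > meas.py <<'E'
from h import *
import sys
np.set_printoptions(precision=4,suppress=True)
def load(n):
    z=np.load(n+".npz",allow_pickle=True); c=cloud(z["i"].item(),z["d"]); c[z["d"]<=0]=9; return c,z["p"],z["d"]
def rect(P,nm):
    if len(P)<15: print(nm,"few",len(P)); return
    m=np.median(P,0); (cx,cy),(w,h),a=cv2.minAreaRect((P[:,:2]*1000).astype(np.float32))
    if w<h: w,h,a=h,w,a+90
    print(f"{nm:10s} n={len(P)} z med {m[2]*1000:.1f} centre ({cx:.1f},{cy:.1f}) size {w:.1f}x{h:.1f} long axis {((a+90)%180)-90:.1f} mean {P[:,:2].mean(0)*1000}")
def sel(c,xy,r,z0,z1,mask=None):
    k=(np.hypot(c[...,0]-xy[0],c[...,1]-xy[1])<r)&(c[...,2]>z0)&(c[...,2]<z1)
    if mask is not None:k&=mask
    n,l,st,_=cv2.connectedComponentsWithStats(k.astype(np.uint8))
    if n<2: return c[:0,0]
    return c[l==1+np.argmax(st[1:,4])]
E
cat > m1.py <<'E'
from meas import *
for n in sys.argv[1:]:
    c,p,d=load(n); print(n); hsv=cv2.cvtColor(p,cv2.COLOR_RGB2HSV); H,S,V=[hsv[...,k].astype(int) for k in range(3)]
    b=(abs(c[...,0]-.58)<.1)&(abs(c[...,1]+.03)<.03); print("board z",np.median(c[b][:,2]))
    rect(sel(c,(.665,-.19),.11,.0035,.013),"tray")
    rect(sel(c,(.645,.175),.07,.0035,.013),"dish")
    rect(sel(c,(.495,-.317),.07,.012,.026),"inkstand")
    rect(sel(c,(.456,.307),.06,.008,.016),"spin base")
    rect(sel(c,(.456,.307),.06,.04,.066),"rod")
    q=(.455,.035)
    rect(sel(c,q,.12,.072,.088),"ink cap")
    rect(sel(c,q,.12,.056,.066),"eraser")
    rect(sel(c,q,.12,.040,.050),"tape")
    rect(sel(c,q,.12,.018,.026),"lid")
    rect(sel(c,q,.12,.012,.09),"pile")
E
python3 m1.py w1 w2
```

```text
w1
board z 0.0003093049215976531
tray       n=7573 z med 5.1 centre (667.6,-184.9) size 171.0x92.9 long axis -14.1 mean [ 672.1068 -185.1048]
dish       n=2055 z med 5.3 centre (645.0,170.6) size 97.3x59.1 long axis -5.2 mean [643.5203 166.8136]
inkstand   n=1492 z med 20.9 centre (496.5,-309.5) size 79.0x77.5 long axis 7.5 mean [ 498.3098 -309.0394]
spin base few 0
rod few 0
ink cap    n=353 z med 79.4 centre (505.0,35.1) size 28.3x28.0 long axis -3.7 mean [505.9282  34.1285]
eraser     n=622 z med 62.0 centre (431.8,51.0) size 59.9x26.0 long axis 50.8 mean [433.0722  50.6149]
tape       n=259 z med 45.7 centre (444.6,41.0) size 56.6x15.6 long axis 47.3 mean [443.3826  40.5004]
lid        n=1430 z med 21.8 centre (466.2,41.7) size 139.6x61.6 long axis -11.2 mean [479.5611  29.5949]
pile       n=3783 z med 37.3 centre (465.8,42.7) size 141.1x66.9 long axis -11.1 mean [473.998   33.3554]
w2
board z -0.0003173859446872173
tray       n=5827 z med 4.6 centre (667.6,-184.4) size 169.9x94.7 long axis -14.4 mean [ 668.3688 -182.0885]
dish       n=2790 z med 4.9 centre (645.7,175.7) size 97.
[... 184 characters left out ...]
entre (464.0,309.8) size 79.0x77.5 long axis -9.0 mean [466.9907 308.056 ]
rod        n=122 z med 59.1 centre (464.5,310.9) size 13.0x12.8 long axis 37.0 mean [465.9947 309.2529]
ink cap    n=317 z med 78.9 centre (505.3,37.0) size 28.1x26.9 long axis -27.0 mean [505.8345  37.3325]
eraser     n=566 z med 61.2 centre (432.3,51.7) size 59.6x24.6 long axis 49.6 mean [433.7935  52.8845]
tape       n=160 z med 45.1 centre (446.6,41.2) size 44.4x12.6 long axis 48.8 mean [445.9837  41.7801]
lid        n=1366 z med 21.1 centre (466.7,43.4) size 139.3x61.7 long axis -12.0 mean [483.6789  46.5985]
pile       n=3263 z med 33.8 centre (466.9,42.9) size 140.4x65.9 long axis -11.0 mean [475.9275  47.7471]
```

play_rows(
  plan=[0,0,0,-27.9,20.3,0,0,0,0,0,-27.9,20.3,0,0,0,0,0,-27.9,20.3,0,0,0,0,0,-27.9,20.3,0,0,0,0,-7.1,0,0,0,0,0,0,-7.1,0,0,0,0,0,0,-7.1,0,0,0,0,0,0,-7.1,0,0,0,0,0,0,-7.1,0,0,0,0,0,0,-7.1,0,0,0,0,0,0,-7.1,0,0,0,0,0,0,0,0,0,0,0],
)

```text
time: 3.87
position: [0.4319, 0.0496, 0.2945]
tool_rot: [2.852, 1.315, -0.001]
wrist_force: [-0.5, 0.4, 0.2]
finger_gap: 0.0857
finger_force: 0.0
```

```bash
cat > go.py <<'E'
# usage: go.py x y z psi (mm, deg; psi = yaw of tool x about world z) -> tool-frame deltas; turn first, then shift
import sys
from cell import *
from h import *
np.set_printoptions(precision=1,suppress=True)
a=[float(v) for v in sys.argv[1:]]
s=read_state(); T=R.from_rotvec(s["tool_rot"]); G=R.from_euler("z",a[3],degrees=True)*R.from_rotvec([np.pi,0,0])
print("t %.2f"%s["time"],"pos",s["position"]*1000,"q",np.round(s["qpos"],2),"gap",round(s["finger_gap"]*1000,1))
print("turn",(T.inv()*G).as_rotvec(degrees=True),"then shift",G.inv().apply(np.array(a[:3])-s["position"]*1000), "| shift first",T.inv().apply(np.array(a[:3])-s["position"]*1000))
E
python3 go.py 432 51.5 50 50
```

```text
t 3.87 pos [431.9  49.6 294.5] q [ 0.3  0.  -0.5  2.   0.   1.1 -0.9] gap 85.7
turn [ 0.   0.  -0.5] then shift [  1.5  -1.1 244.5] | shift first [  1.7  -1.3 244.5]
```

play_rows(
  plan=[0,0,-0.5,1.5,-1.1,30,0.5,0,0,0,0,0,38,0.5,0,0,0,0,0,38,0.5,0,0,0,0,0,38,0.5,0,0,0,0,0,38,0.5,0,0,0,0,0,30,0.5,0,0,0,0,0,0,0.5,0,0,0,0,0,0,0.5],
)

```text
time: 4.53
position: [0.4314, 0.0529, 0.0819]
tool_rot: [-2.847, -1.327, 0.005]
wrist_force: [-0.1, 0.1, 0.1]
finger_gap: 0.0426
finger_force: 0.0
```

```bash
python3 go.py 432 51.5 50 50; python3 snap.py w3
```

```text
t 4.53 pos [431.4  52.9  81.9] q [ 0.2  0.3 -0.4  2.2  0.2  0.7 -1.1] gap 42.6
turn [-0.1  0.2 -0. ] then shift [-0.7  1.4 31.9] | shift first [-0.6  1.4 31.9]
[0.43140087 0.05288703 0.08190821] [-2.84696082 -1.3266557   0.00512186]
```

View pics/w3.png

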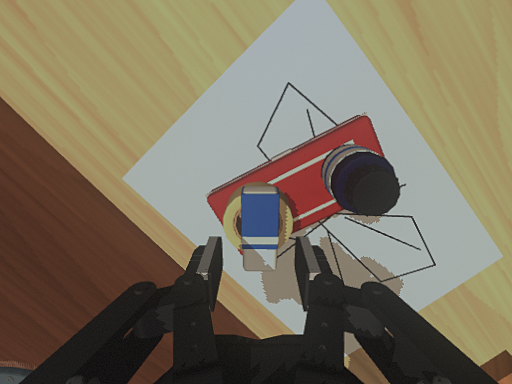

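The eraser is at (260,228), nicely centred between the fingers, with the tape below it and the ink bottle clear at (362,180). I'll re-measure from here.

```bash
python3 m1.py w3 | grep -E "cap|era|tape|lid"
```

```text
ink cap    n=2056 z med 78.9 centre (504.3,36.8) size 29.7x28.7 long axis 6.5 mean [504.2017  38.1567]
eraser     n=2941 z med 61.3 centre (431.9,51.8) size 59.9x24.6 long axis 49.6 mean [433.897   54.1704]
tape       n=704 z med 45.0 centre (416.7,64.9) size 44.0x13.7 long axis 50.1 mean [417.7027  65.0939]
lid        n=5746 z med 21.2 centre (466.2,43.6) size 138.3x61.8 long axis -11.8 mean [476.3412  51.7133]
```

play_rows(
  plan=[0,0,0,0,1,16,0.5,0,0,0,0,0,15,0.5,0,0,0,0,0,0,0.5,0,0,0,0,0,0,0.5],
)

```text
time: 4.92
position: [0.4342, 0.0534, 0.0532]
tool_rot: [2.845, 1.33, 0.004]
wrist_force: [-0.1, -0.2, 0.7]
finger_gap: 0.0426
finger_force: 0.0
```

play_rows(
  plan=[0,0,0,-2.5,0,4,0.5,0,0,0,0,0,0,0.5,0,0,0,0,0,0,1,0,0,0,0,0,0,1,0,0,0,0,0,0,1,0,0,0,0,0,0,1,0,0,0,0,0,0,1],
)

```text
time: 5.5
position: [0.4319, 0.0517, 0.0485]
tool_rot: [2.844, 1.332, 0.001]
wrist_force: [-1.0, -1.1, 6.9]
finger_gap: 0.0227
finger_force: 59.0
```

play_rows(
  plan=[0,0,0,0,0,-10,1,0,0,0,0,0,-25,1,0,0,0,0,0,-35,1,0,0,0,0,0,-35,1,0,0,7,0,0,0,1,0,0,7,0,0,0,1,0,0,7,0,0,0,1,0,0,7,0,0,0,1,0,0,7,0,0,0,1,0,0,7,0,0,0,1,0,0,7,0,0,0,1,0,0,5.5,0,0,0,1],
)

```text
time: 6.5
position: [0.4312, 0.0519, 0.1533]
tool_rot: [-3.139, 0.126, -0.001]
wrist_force: [-0.1, -0.2, -0.4]
finger_gap: 0.0224
finger_force: 59.0
```

```bash
python3 go.py 645.7 175.7 60 -4.5; python3 snap.py w4;  python3 m1.py w4 | grep -E "cap|era|tape|lid|dish"
```

```text
t 6.50 pos [431.2  51.9 153.3] q [ 0.1  0.2 -0.3  2.1  0.1  0.8 -2. ] gap 22.4
turn [-0.  -0.  -0.1] then shift [ 204.1 -140.2   93.3] | shift first [ 203.8 -140.5   93.5]
[0.43122435 0.05192579 0.15329395] [-3.13877996e+00  1.25960255e-01 -1.07194817e-03]
dish       n=1437 z med 5.3 centre (606.5,178.5) size 66.7x18.5 long axis 85.5 mean [606.0837 179.1564]
ink cap    n=1073 z med 79.2 centre (504.1,35.7) size 29.1x28.3 long axis 76.8 mean [504.5322  35.802 ]
eraser     n=740 z med 62.9 centre (504.3,35.6) size 38.7x38.6 long axis -59.6 mean [506.198   36.7391]
tape       n=985 z med 45.0 centre (436.9,51.4) size 51.0x38.5 long axis 87.0 mean [439.3229  51.3589]
lid        n=4067 z med 21.3 centre (466.4,42.9) size 138.2x61.8 long axis -12.1 mean [482.925   40.1541]
```

View pics/w4.png

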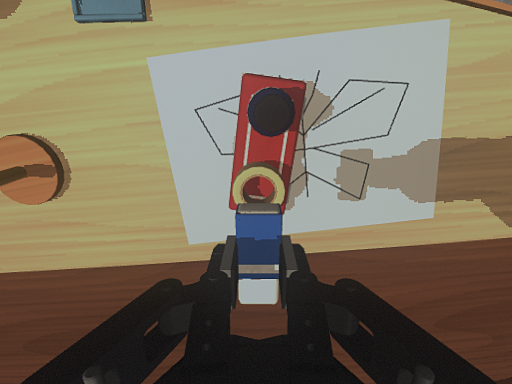

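play_rows(
  plan=[0,0,0,29.1,-20,0,1,0,0,0,29.1,-20,0,1,0,0,0,29.1,-20,0,1,0,0,0,29.1,-20,0,1,0,0,0,29.1,-20,0,1,0,0,0,29.1,-20,0,1,0,0,0,29.1,-20,0,1,0,0,0,0,0,30,1,0,0,0,0,0,30,1,0,0,0,0,0,30,1,0,0,0,0,0,0,1,0,0,0,0,0,0,1],
)

```text
time: 7.55
position: [0.6438, 0.1758, 0.0616]
tool_rot: [3.139, -0.116, -0.005]
wrist_force: [1.0, -0.0, -0.1]
finger_gap: 0.0224
finger_force: 59.0
```

```bash
python3 go.py 645.7 175.7 10 -4.5; python3 snap.py w5;  python3 m1.py w5 | grep -E "dish|board"
python3 - <<'E'
from meas import *
c,p,d=load("w5"); rect(sel(c,(.645,.175),.05,.055,.09),"eraser?")
E
```

```text
t 7.55 pos [643.8 175.8  61.6] q [-0.1  0.7 -0.3  1.7  0.2  0.8 -2.2] gap 22.4
turn [0.1 0.2 0.3] then shift [ 1.9 -0.1 51.6] | shift first [ 2.1 -0.1 51.6]
[0.64379078 0.17576438 0.06160348] [ 3.1386937  -0.11557719 -0.00542702]
board z -0.00022105663078107962
dish       n=5767 z med 4.8 centre (654.7,174.7) size 79.1x66.2 long axis -4.5 mean [665.5056 173.8283]
eraser?    n=5574 z med 74.6 centre (644.4,173.3) size 62.5x46.6 long axis 16.6 mean [649.7588 175.3142]
```

View pics/w5.png

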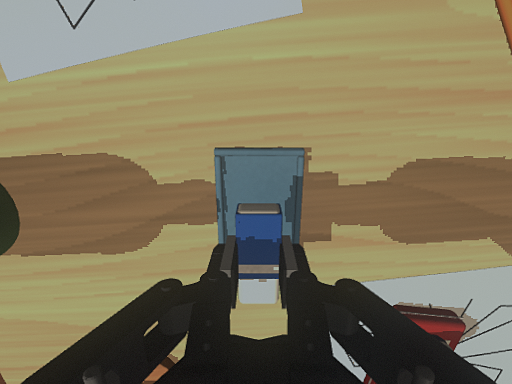

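Eraser hangs level at (258,240) over the dish (260,200). Lowering.

play_rows(
  plan=[0,0,0,2,0,25,1,0,0,0,0,0,18,1,0,0,0,0,0,6,1,0,0,0,0,0,0,1,0,0,0,0,0,0,1],
)

```text
time: 8.02
position: [0.6481, 0.1764, 0.0156]
tool_rot: [-3.138, 0.117, -0.004]
wrist_force: [-1.0, -0.6, -0.2]
finger_gap: 0.0225
finger_force: 59.0
```

play_rows(
  plan=[0,0,0,-1.5,0,4,1,0,0,0,0,0,2,1,0,0,0,0,0,0,1,0,0,0,0,0,0,1],
)

```text
time: 8.35
position: [0.6456, 0.1762, 0.008]
tool_rot: [-3.139, 0.117, -0.001]
wrist_force: [0.1, -0.6, -0.9]
finger_gap: 0.0223
finger_force: 59.0
```

play_rows(
  plan=[0,0,0,0,0,1,1,0,0,0,0,0,0,1],
)

```text
time: 8.52
position: [0.6457, 0.1762, 0.0076]
tool_rot: [3.139, -0.118, 0.001]
wrist_force: [-1.6, -0.5, 4.5]
finger_gap: 0.0223
finger_force: 59.6
```

play_rows(
  plan=[0,0,0,0,0,0,0.7,0,0,0,0,0,0,0.7,0,0,0,0,0,0,0.7,0,0,0,0,0,-8,0.7,0,0,0,0,0,-5,0.6,0,0,0,0,0,-25,0.5,0,0,0,0,0,-35,0.5,0,0,0,0,0,-35,0.5],
)

```text
time: 9.18
position: [0.6448, 0.1759, 0.1154]
tool_rot: [3.139, -0.117, -0.003]
wrist_force: [0.6, -0.7, 1.0]
finger_gap: 0.0426
finger_force: 0.0
```

```bash
python3 go.py 430.3 51.4 120 78.5;  python3 snap.py w6
python3 - <<'E'
from meas import *
c,p,d=load("w6"); rect(sel(c,(.645,.175),.07,.0035,.013),"dish"); rect(sel(c,(.645,.175),.05,.014,.028),"eraser")
E
```

```text
t 9.18 pos [644.8 175.9 115.4] q [-0.1  0.6 -0.3  1.6  0.2  0.9 -2.1] gap 42.6
turn [ -0.    0.1 -82.8] then shift [-164.7 -185.3   -4.6] | shift first [-204.6  140.2   -4.2]
[0.64475994 0.17588797 0.11543019] [ 3.13892375e+00 -1.17317502e-01 -2.60387675e-03]
dish       n=4514 z med 4.9 centre (646.6,175.2) size 95.5x66.2 long axis -4.4 mean [650.6043 174.7551]
eraser     n=1607 z med 20.5 centre (646.0,176.2) size 59.2x24.4 long axis -4.9 mean [648.1629 176.1184]
```

Eraser lies flat in the dish. Next is the tape.

play_rows(
  plan=[0,0,0,-29.2,20,0,0.5,0,0,0,-29.2,20,0,0.3,0,0,0,-29.2,20,0,0.1,0,0,0,-29.2,20,0,0.1,0,0,0,-29.2,20,0,0.1,0,0,0,-29.2,20,0,0.1,0,0,0,-29.2,20,0,0.1,0,0,7,0,0,0,0.1,0,0,0,0,0,20,0.1,0,0,0,0,0,20,0.1,0,0,0,0,0,0,0.1,0,0,0,0,0,0,0.1],
)

```text
time: 10.23
position: [0.4308, 0.0518, 0.0746]
tool_rot: [3.126, -0.308, -0.002]
wrist_force: [0.2, -0.0, -0.5]
finger_gap: 0.0766
finger_force: 0.0
```

```bash
python3 go.py 430.3 51.4 28 -11.5;  python3 snap.py w7; python3 m1.py w7 | grep -E "cap|tape|lid"
```

```text
t 10.23 pos [430.8  51.8  74.6] q [ 0.1  0.3 -0.3  2.2  0.2  0.6 -2.2] gap 76.6
turn [0.  0.1 0.2] then shift [-0.4  0.5 46.6] | shift first [-0.4  0.5 46.6]
[0.43079466 0.05181739 0.07456847] [ 3.12617299e+00 -3.08433673e-01 -1.66276615e-03]
ink cap    n=2603 z med 79.2 centre (504.4,35.7) size 29.0x28.9 long axis -60.9 mean [504.7656  35.6087]
tape       n=2649 z med 45.1 centre (430.9,51.8) size 51.3x51.0 long axis 44.4 mean [432.1906  51.6532]
lid        n=7084 z med 21.3 centre (466.4,42.8) size 138.7x61.7 long axis -12.0 mean [484.4697  37.6953]
```

View pics/w7.png

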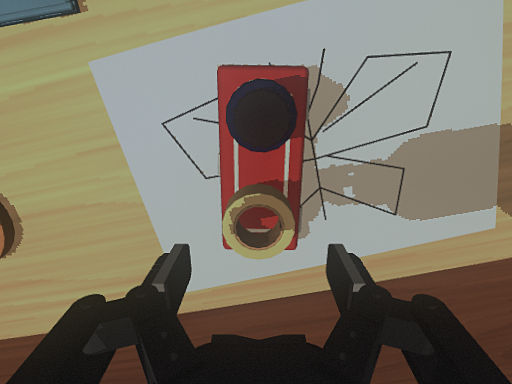

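The tape at (259,222) is centred between the fingers, and the ink bottle at (261,115) is well clear.

play_rows(
  plan=[0,0,0,0,0,25,0.1,0,0,0,0,0,16,0.1,0,0,0,0,0,0,0.1,0,0,0,0,0,0,0.1],
)

```text
time: 10.62
position: [0.4315, 0.052, 0.0341]
tool_rot: [-3.126, 0.308, -0.0]
wrist_force: [0.3, -0.1, -0.3]
finger_gap: 0.0769
finger_force: 0.0
```

play_rows(
  plan=[0,0,0,0,0,6,0.1,0,0,0,0,0,0,0.1,0,0,0,0,0,0,1,0,0,0,0,0,0,1,0,0,0,0,0,0,1,0,0,0,0,0,0,1,0,0,0,0,0,0,1],
)

```text
time: 11.2
position: [0.4315, 0.0518, 0.0288]
tool_rot: [3.126, -0.309, 0.002]
wrist_force: [-2.0, -0.2, 10.8]
finger_gap: 0.0503
finger_force: 60.1
```

play_rows(
  plan=[0,0,0,0,0,-15,1,0,0,0,0,0,-30,1,0,0,0,0,0,-35,1,0,0,0,0,0,-35,1,0,0,0,0,0,0,1],
)

```text
time: 11.62
position: [0.4353, 0.0527, 0.1485]
tool_rot: [-3.124, 0.309, -0.02]
wrist_force: [0.6, -0.2, -1.3]
finger_gap: 0.0498
finger_force: 62.3
```

```bash
python3 go.py 464.3 310.3 140 -11.5;  python3 snap.py w8; python3 m1.py w8 | grep -E "cap|tape|lid|rod|spin"
```

```text
t 11.62 pos [435.3  52.7 148.5] q [ 0.1  0.2 -0.3  2.1  0.1  0.8 -2.1] gap 49.8
turn [-0.2 -0.7  0.2] then shift [ -22.9 -258.2    8.5] | shift first [ -22.2 -258.2    9.2]
[0.43530436 0.05270336 0.14854787] [-3.12375318  0.30917994 -0.01970224]
spin base  n=3076 z med 11.8 centre (462.4,307.9) size 79.5x75.7 long axis -30.2 mean [465.0811 304.4462]
rod        n=191 z med 48.0 centre (463.8,306.6) size 14.1x8.0 long axis 9.0 mean [463.6871 305.3494]
ink cap    n=1087 z med 79.2 centre (504.2,35.8) size 28.6x28.4 long axis 70.7 mean [504.4455  35.7184]
tape few 0
lid        n=5972 z med 21.5 centre (467.5,42.6) size 135.6x61.8 long axis -12.0 mean [466.8821  42.4584]
```

play_rows(
  plan=[0,0,0,-3.2,-36.9,0,1,0,0,0,-3.2,-36.9,0,1,0,0,0,-3.2,-36.9,0,1,0,0,0,-3.2,-36.9,0,1,0,0,0,-3.2,-36.9,0,1,0,0,0,-3.2,-36.9,0,1,0,0,0,-3.2,-36.9,0,1,0,0,0,0,0,0,1,0,0,0,0,0,0,1],
)

```text
time: 12.42
position: [0.4582, 0.3118, 0.1411]
tool_rot: [3.127, -0.301, -0.004]
wrist_force: [0.9, -0.2, -0.4]
finger_gap: 0.0502
finger_force: 62.4
```

```bash
python3 go.py 464.3 310.3 140 -11.5;  python3 snap.py w9; python3 m1.py w9 | grep -E "rod|spin"
python3 - <<'E'
from meas import *
c,p,d=load("w9"); rect(sel(c,(.464,.31),.04,.142,.175),"held tape")
E
```

```text
t 12.42 pos [458.2 311.8 141.1] q [-0.4  0.4 -0.4  1.9  0.2  0.9 -2.6] gap 50.2
turn [0.  0.1 0.5] then shift [6.3 0.2 1.1] | shift first [6.3 0.3 1.1]
[0.45819534 0.31175565 0.14110332] [ 3.1266926  -0.30134518 -0.00352626]
spin base  n=3910 z med 11.3 centre (466.3,309.7) size 79.3x73.9 long axis 78.5 mean [467.9308 309.575 ]
rod        n=272 z med 60.2 centre (464.4,310.3) size 13.5x12.8 long axis -84.6 mean [465.9861 309.9581]
held tape  n=7486 z med 157.2 centre (462.4,313.5) size 61.7x56.5 long axis 41.3 mean [461.1058 311.3276]
  return _methods._mean(a, axis=axis, dtype=dtype,
  ret = ret.dtype.type(ret / rcount)
```

View pics/w9.png

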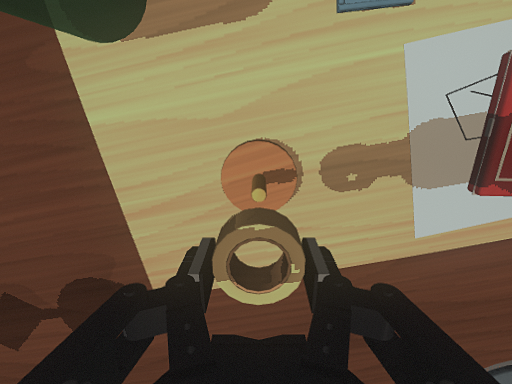

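Tape at (258,262) is held level; the rod top shows at (259,193). Joint 7 is near its limit, so I'll turn back about 28° (the ring is symmetric) and then align.

play_rows(
  plan=[0,0,0,6.3,0,0,1,0,0,-7,0,0,0,1,0,0,-7,0,0,0,1,0,0,-7,0,0,0,1,0,0,-7,0,0,0,1,0,0,0,0,0,15,1,0,0,0,0,0,15,1,0,0,0,0,0,0,1,0,0,0,0,0,0,1],
)

```text
time: 13.22
position: [0.4661, 0.306, 0.1118]
tool_rot: [3.107, 0.452, -0.003]
wrist_force: [0.3, 0.1, -0.8]
finger_gap: 0.0502
finger_force: 62.4
```

```bash
python3 go.py 464.6 310.3 23 17
```

```text
t 13.22 pos [466.1 306.  111.8] q [-0.3  0.5 -0.5  1.9  0.3  0.8 -2.2] gap 50.2
turn [ 0.1  0.1 -0.4] then shift [-0.2 -4.6 88.8] | shift first [-0.1 -4.7 88.8]
```

play_rows(
  plan=[0,0,0,0,-4.6,15,1,0,0,0,0,0,18,1,0,0,0,0,0,0,1,0,0,0,0,0,0,1],
)

```text
time: 13.55
position: [0.4647, 0.3119, 0.0797]
tool_rot: [3.108, 0.455, -0.001]
wrist_force: [0.4, -0.4, -0.3]
finger_gap: 0.0499
finger_force: 62.4
```

```bash
python3 go.py 464.6 310.3 23 17
```

```text
t 13.55 pos [464.7 311.9  79.7] q [-0.3  0.5 -0.5  1.9  0.3  0.8 -2.2] gap 49.9
turn [ 0.   0.  -0.3] then shift [-0.6  1.5 56.7] | shift first [-0.5  1.4 56.7]
```

play_rows(
  plan=[0,0,0,0,1.4,15,1,0,0,0,0,0,15,1,0,0,0,0,0,12,1,0,0,0,0,0,9,1,0,0,0,0,0,3,1,0,0,0,0,0,0,1,0,0,0,0,0,0,1],
)

```text
time: 14.13
position: [0.4653, 0.3116, 0.026]
tool_rot: [-3.108, -0.456, -0.001]
wrist_force: [-0.5, 0.3, 0.2]
finger_gap: 0.0501
finger_force: 62.4
```

play_rows(
  plan=[0,0,0,0,0,4,1,0,0,0,0,0,2,1,0,0,0,0,0,1,1,0,0,0,0,0,0,1,0,0,0,0,0,0,1],
)

```text
time: 14.55
position: [0.4651, 0.3113, 0.0189]
tool_rot: [3.108, 0.456, 0.001]
wrist_force: [-0.7, -1.0, 3.6]
finger_gap: 0.0498
finger_force: 62.7
```

Contact. Release, then rise.

play_rows(
  plan=[0,0,0,0,0,0,0.2,0,0,0,0,0,0,0.15,0,0,0,0,0,0,0.15,0,0,0,0,0,-10,0.15,0,0,0,0,0,-30,0.15,0,0,0,0,0,-38,0.15,0,0,0,0,0,-38,0.15,0,0,0,0,0,-20,0.15,0,0,0,0,0,0,0.15],
)

```text
time: 15.3
position: [0.4674, 0.3137, 0.1605]
tool_rot: [-3.104, -0.456, -0.015]
wrist_force: [-0.7, -0.3, -0.1]
finger_gap: 0.0722
finger_force: 0.0
```

```bash
python3 go.py 504.5 36 150 -11.5; python3 snap.py w10
python3 - <<'E'
from meas import *
c,p,d=load("w10")
rect(sel(c,(.464,.31),.05,.030,.042),"tape"); rect(sel(c,(.464,.31),.05,.055,.066),"rod"); rect(sel(c,(.464,.31),.05,.008,.016),"base")
E
```

```text
t 15.30 pos [467.4 313.7 160.5] q [-0.3  0.4 -0.5  1.9  0.2  0.9 -2.2] gap 72.2
turn [-0.3 -0.5 28.2] then shift [ 91.7 264.8  10.5] | shift first [-44.5 276.7   9.2]
[0.46744003 0.31371897 0.1605466 ] [-3.10375175 -0.45582793 -0.01536491]
tape       n=1190 z med 35.0 centre (464.7,311.1) size 50.7x50.6 long axis -22.9 mean [465.6738 311.5769]
rod        n=168 z med 60.7 centre (464.4,310.7) size 13.0x13.0 long axis 49.1 mean [465.001  311.0071]
base       n=1801 z med 11.2 centre (464.4,310.6) size 78.6x78.6 long axis 56.8 mean [472.1319 312.7096]
```

Tape is seated over the rod (top 35 mm, centred). Now the ink bottle.

play_rows(
  plan=[0,0,0,-6.4,39.5,0,0.15,0,0,0,-6.4,39.5,0,0.15,0,0,0,-6.4,39.5,0,0.15,0,0,0,-6.4,39.5,0,0.15,0,0,0,-6.4,39.5,0,0.15,0,0,0,-6.4,39.5,0,0.15,0,0,0,-6.4,39.5,0,0.15,0,0,5.6,0,0,0,0.15,0,0,5.6,0,0,0,0.15,0,0,5.6,0,0,0,0.15,0,0,0,0,0,20,0.15,0,0,0,0,0,0,0.15],
)

```text
time: 16.35
position: [0.4987, 0.0328, 0.1314]
tool_rot: [3.141, -0.003, -0.011]
wrist_force: [-0.8, -0.1, -0.5]
finger_gap: 0.0727
finger_force: 0.0
```

```bash
python3 snap.py w11; python3 m1.py w11 | grep -E "cap|lid"; python3 go.py 504.4 35.8 41 0
```

```text
[0.49870023 0.03284196 0.1313604 ] [ 3.14073488e+00 -2.57650244e-03 -1.11020518e-02]
ink cap    n=1059 z med 79.2 centre (505.1,35.4) size 29.6x28.2 long axis 72.9 mean [506.2073  35.6424]
lid        n=5374 z med 21.4 centre (466.4,42.9) size 139.6x61.8 long axis -12.1 mean [464.1558  44.2706]
t 16.40 pos [499.3  33.2 132.4] q [ 0.2  0.3 -0.4  2.   0.2  0.8 -1.9] gap 72.4
turn [ 0.   0.3 -0.1] then shift [ 5.1 -2.6 91.4] | shift first [ 5.7 -2.7 91.4]
```

play_rows(
  plan=[0,0,0,5.5,-2.6,20,0.15,0,0,0,0,0,10,0.15,0,0,0,0,0,0,0.15,0,0,0,0,0,0,0.15],
)

```text
time: 16.73
position: [0.5063, 0.0361, 0.1041]
tool_rot: [3.141, -0.002, -0.003]
wrist_force: [-0.1, 0.6, 0.5]
finger_gap: 0.0725
finger_force: 0.0
```

```bash
python3 snap.py w12; python3 m1.py w12 | grep -E "cap|lid"; python3 go.py 504.6 35.7 41 0
```

```text
[0.50629836 0.03612039 0.1041439 ] [ 3.14142648e+00 -1.74556351e-03 -3.26136477e-03]
ink cap    n=1332 z med 79.2 centre (505.2,35.7) size 29.3x28.3 long axis -83.0 mean [506.5162  35.644 ]
lid        n=5916 z med 21.5 centre (466.5,42.8) size 139.7x61.9 long axis -12.2 mean [464.995   44.8477]
t 16.78 pos [506.8  36.2 104.7] q [ 0.1  0.4 -0.4  2.   0.2  0.8 -1.9] gap 72.6
turn [ 0.   0.  -0.1] then shift [-2.2  0.5 63.7] | shift first [-2.2  0.5 63.7]
```

View pics/w12.png

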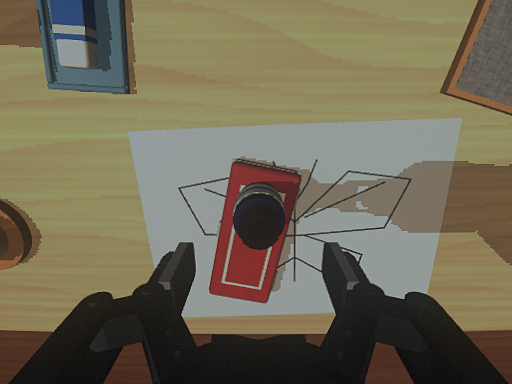

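The ink cap at (259,220) sits midway between the fingers (175/340), and the eraser is seen lying in the dish. Descending.

play_rows(
  plan=[0,0,0,-2,0.3,20,0.15,0,0,0,0,0,20,0.15,0,0,0,0,0,15,0.15,0,0,0,0,0,3,0.15,0,0,0,0,0,0,0.15,0,0,0,0,0,0,0.15],
)

```text
time: 17.28
position: [0.5058, 0.036, 0.0475]
tool_rot: [-3.142, 0.002, -0.002]
wrist_force: [0.6, 0.5, -0.4]
finger_gap: 0.0726
finger_force: 0.0
```

play_rows(
  plan=[0,0,0,-1,0,5,0.15,0,0,0,0,0,0,0.15,0,0,0,0,0,0,0.3,0,0,0,0,0,0,0.45,0,0,0,0,0,0,0.6,0,0,0,0,0,0,1,0,0,0,0,0,0,1,0,0,0,0,0,0,1],
)

```text
time: 17.95
position: [0.5045, 0.0359, 0.0422]
tool_rot: [3.141, -0.003, 0.001]
wrist_force: [-1.7, 0.7, 5.9]
finger_gap: 0.0383
finger_force: 59.9
```

play_rows(
  plan=[0,0,0,0,0,-5,1,0,0,0,0,0,-15,1,0,0,0,0,0,-25,1,0,0,0,0,0,-25,1,0,0,0,0,0,-15,1,0,0,0,0,0,0,1],
)

```text
time: 18.45
position: [0.5063, 0.0362, 0.1297]
tool_rot: [-3.141, 0.003, -0.011]
wrist_force: [0.4, 1.0, -1.1]
finger_gap: 0.0381
finger_force: 60.3
```

```bash
python3 go.py 496.5 -309.5 110 0; python3 snap.py w13; python3 m1.py w13 | grep -E "lid|inks"
```

```text
t 18.45 pos [506.3  36.2 129.7] q [ 0.2  0.3 -0.4  2.   0.2  0.8 -1.9] gap 38.1
turn [-0.  -0.4 -0.1] then shift [ -9.8 345.7  19.7] | shift first [ -9.3 345.8  19.5]
[0.50626213 0.03623724 0.12973867] [-3.14117803e+00  2.61871021e-03 -1.05197065e-02]
inkstand few 0
lid        n=3286 z med 21.4 centre (493.7,37.1) size 84.1x61.5 long axis -12.1 mean [509.0213  36.814 ]
```

View pics/w13.png

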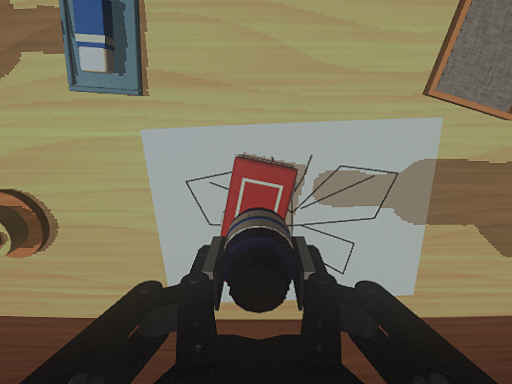

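The bottle is held upright at (259,265), and the tin is undisturbed. Carry it to the stand.

play_rows(
  plan=[0,0,0,-1,15,0,1,0,0,0,-1,33,0,1,0,0,0,-1,36,0,1,0,0,0,-1,36,0,1,0,0,0,-1,36,0,1,0,0,0,-1,36,0,1,0,0,0,-1,36,0,1,0,0,0,-1,36,0,1,0,0,0,-1,36,0,1,0,0,0,0,30,0,1,0,0,0,0,15,0,1,0,0,0,0,0,0,1],
)

```text
time: 19.5
position: [0.4926, -0.3134, 0.1248]
tool_rot: [3.141, -0.013, -0.004]
wrist_force: [0.6, -0.6, -1.3]
finger_gap: 0.038
finger_force: 60.4
```

```bash
python3 snap.py w14; python3 m1.py w14 | grep -E "inks";  python3 go.py 496.5 -309.5 60 0
python3 - <<'E'
from meas import *
c,p,d=load("w14"); rect(sel(c,(.5,-.31),.05,.001,.014),"well floor")
c,p,d=load("w1"); rect(sel(c,(.5,-.31),.033,.001,.014),"well floor w1")
E
```

```text
[ 0.49260974 -0.31339925  0.12478683] [ 3.1408408  -0.01297988 -0.00381648]
inkstand   n=3464 z med 21.2 centre (496.6,-310.0) size 78.5x78.4 long axis 7.3 mean [ 506.028  -309.7481]
t 19.55 pos [ 493.3 -310.1  124.9] q [ 0.7  0.5 -0.3  1.9  0.1  0.9 -1.2] gap 38.0
turn [-0.1  0.1 -0.3] then shift [ 3.2 -0.6 64.9] | shift first [ 3.4 -0.5 64.9]
well floor n=2365 z med 7.7 centre (496.0,-310.1) size 56.9x52.1 long axis -86.8 mean [ 495.7756 -309.8515]
well floor w1 n=848 z med 7.6 centre (494.0,-310.8) size 53.1x52.4 long axis 2.7 mean [ 494.0721 -311.5675]
```

View pics/w14.png

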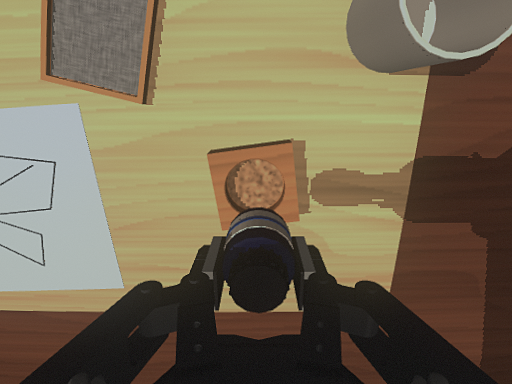

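Bottle at (259,265) held upright; the well is at (256,185), which is (496,-310). Going down in stages.

play_rows(
  plan=[0,0,0,3,0,15,1,0,0,0,0,0,25,1,0,0,0,0,0,20,1,0,0,0,0,0,8,1,0,0,0,0,0,0,1,0,0,0,0,0,0,1],
)

```text
time: 20.05
position: [0.4979, -0.3075, 0.0585]
tool_rot: [-3.141, -0.001, 0.001]
wrist_force: [0.4, 0.3, -0.4]
finger_gap: 0.0382
finger_force: 60.4
```

```bash
python3 go.py 496.3 -310 28.4 0
```

```text
t 20.05 pos [ 497.9 -307.5   58.5] q [ 0.7  0.5 -0.2  1.9  0.2  0.7 -1.3] gap 38.2
turn [-0.1  0.   0. ] then shift [-1.6  2.5 30.1] | shift first [-1.6  2.5 30.1]
```

play_rows(
  plan=[0,0,0,-1.5,2.3,5,1,0,0,0,0,0,8,1,0,0,0,0,0,7,1,0,0,0,0,0,5,1,0,0,0,0,0,1,1,0,0,0,0,0,0,1,0,0,0,0,0,0,1],
)

```text
time: 20.63
position: [0.4961, -0.3114, 0.0325]
tool_rot: [-3.142, 0.002, -0.0]
wrist_force: [0.6, 0.9, -0.2]
finger_gap: 0.0383
finger_force: 60.4
```

play_rows(
  plan=[0,0,0,0,0,2,1,0,0,0,0,0,1,1,0,0,0,0,0,1,1,0,0,0,0,0,0,1,0,0,0,0,0,0,1],
)

```text
time: 21.05
position: [0.496, -0.3114, 0.0285]
tool_rot: [3.142, -0.003, 0.0]
wrist_force: [0.3, 0.3, -1.0]
finger_gap: 0.0383
finger_force: 60.4
```

play_rows(
  plan=[0,0,0,0,0,1,1,0,0,0,0,0,0,1,0,0,0,0,0,0,1],
)

```text
time: 21.3
position: [0.4961, -0.3115, 0.0283]
tool_rot: [3.141, -0.003, 0.0]
wrist_force: [-2.4, 1.2, 5.3]
finger_gap: 0.038
finger_force: 61.0
```

play_rows(
  plan=[0,0,0,0,0,0,0.5,0,0,0,0,0,0,0.4,0,0,0,0,0,0,0.15,0,0,0,0,0,0,0.15,0,0,0,0,0,0,0.15,0,0,0,0,0,-15,0.15,0,0,0,0,0,-30,0.15,0,0,0,0,0,-35,0.15,0,0,0,0,0,-35,0.15,0,0,0,0,0,0,0.15],
)

```text
time: 22.13
position: [0.5002, -0.3134, 0.1496]
tool_rot: [3.135, -0.003, 0.018]
wrist_force: [0.6, -1.2, 0.5]
finger_gap: 0.0724
finger_force: 0.0
```

```bash
python3 go.py 466.5 42.8 120 -12; python3 snap.py w15
python3 - <<'E'
from meas import *
c,p,d=load("w15"); q=(.496,-.31)
rect(sel(c,q,.06,.058,.070),"cap"); rect(sel(c,q,.06,.015,.026),"block"); rect(sel(c,q,.06,.046,.054),"shoulder")
E
```

```text
t 22.13 pos [ 500.2 -313.4  149.6] q [ 0.7  0.4 -0.3  1.8  0.1  0.9 -1.2] gap 72.4
turn [ 0.3 -0.7 11.9] then shift [-107.  -341.4   29.6] | shift first [ -34.6 -356.3   26.9]
[ 0.50017103 -0.31338566  0.1496247 ] [ 3.13497383e+00 -2.68059832e-03  1.78949948e-02]
cap        n=784 z med 65.1 centre (497.2,-311.5) size 28.7x28.6 long axis 14.4 mean [ 497.9743 -311.4737]
block      n=3162 z med 21.3 centre (496.1,-310.0) size 79.2x78.4 long axis 7.1 mean [ 500.0986 -309.5998]
shoulder   n=460 z med 49.0 centre (499.9,-311.2) size 38.9x32.7 long axis -83.4 mean [ 505.4067 -311.4932]
```

Ink bottle is seated upright (top 65 mm, centred). Before gripping the tin, I'll check in the depth picture how far the finger tips sit behind the TCP when open.

Run:
```python
from meas import *
for n in("w12","w15","w6","w2"):
    z=np.load(n+".npz",allow_pickle=True); s=z["s"].item(); c=cloud(z["i"].item(),z["d"])
    t=(c.reshape(-1,3)-s["position"])@R.from_rotvec(s["tool_rot"]).as_matrix()*1000
    g=s["finger_gap"]*500
    k=(abs(t[:,0])<13)&(abs(t[:,1])>g-3)&(abs(t[:,1])<g+20)&(t[:,2]>-45)&(t[:,2]<25)
    h=np.histogram(t[k,2],np.arange(-45,26,5)); print(n,2*g,h[0], t[k,2].max() if k.any() else None)
```

```text
w12 72.49127248942999 [548 632 547 500 460 380 266  62   0   0   0   0   0   0] -6.911050400633325
w15 72.39567737218943 [559 613 564 491 455 398 271  57   0   0   0   0   0   0] -6.891695571159215
w6 42.59610249083281 [331 673 407 422 384 340 306 221  56   0   0   0   0   0] -0.5928421939618834
w2 85.20272176800984 [707 637 593 532 468 329  77   0   0   0   0   0   0   0] -11.99260776166181
```

play_rows(
  plan=[0,0,4,0,0,0,0.15,0,0,4,0,0,0,0.15,0,0,4,0,0,0,0.15,0,0,0,-13,-38,0,0,0,0,0,-13,-38,0,0,0,0,0,-13,-38,0,0,0,0,0,-13,-38,0,0,0,0,0,-13,-38,0,0,0,0,0,-13,-38,0,0,0,0,0,-13,-38,0,0,0,0,0,-13,-38,0,0,0,0,0,-3,-37,0,0],
)

```text
time: 23.18
position: [0.4599, 0.0462, 0.1415]
tool_rot: [3.123, -0.329, -0.005]
wrist_force: [-0.0, -0.1, 0.2]
finger_gap: 0.0852
finger_force: 0.0
```

Tips sit 12 mm behind the TCP at full opening, about 4–5 mm behind at 62 mm. TCP z = 4 mm puts the tips near 8.5 mm, and they will clear the tray rim.

```bash
python3 snap.py w16; python3 m1.py w16 | grep -E "lid|pile";  python3 go.py 466.5 42.8 4 -12
```

```text
[0.45990717 0.04620781 0.1414656 ] [ 3.12300892 -0.32922064 -0.00507715]
lid        n=8029 z med 21.5 centre (466.2,42.8) size 138.2x61.8 long axis -12.1 mean [472.0313  41.6064]
pile       n=8250 z med 21.5 centre (465.4,42.5) size 139.6x66.3 long axis -12.1 mean [472.3762  41.298 ]
t 23.23 pos [462.1  54.8 142.3] q [ 0.1  0.3 -0.4  2.1  0.1  0.8 -2.1] gap 85.3
turn [-0.3  0.   0.5] then shift [  6.8  10.9 138.3] | shift first [  6.7  11.7 138.3]
```

play_rows(
  plan=[0,0,0,6,11,20,0,0,0,0,0,0,35,0,0,0,0,0,0,25,0,0,0,0,0,0,0,0,0,0,0,0,0,0,0],
)

```text
time: 23.65
position: [0.465, 0.0322, 0.0613]
tool_rot: [3.124, -0.33, -0.007]
wrist_force: [0.1, -0.3, -0.0]
finger_gap: 0.0854
finger_force: 0.0
```

```bash
python3 snap.py w17; python3 m1.py w17 | grep -E "lid|pile";  python3 go.py 466.3 42.8 4 -12
```

```text
[0.46500154 0.03220387 0.06125467] [ 3.1235897  -0.33035824 -0.00654722]
lid        n=14407 z med 21.6 centre (466.2,42.7) size 139.3x61.7 long axis -12.0 mean [474.6714  40.7701]
pile       n=14876 z med 21.6 centre (466.5,42.4) size 140.2x66.7 long axis -12.0 mean [475.4602  40.2499]
t 23.70 pos [466.4  32.4  62.6] q [ 0.1  0.4 -0.3  2.1  0.2  0.6 -2.2] gap 85.1
turn [-0.   0.  -0.1] then shift [ -2.2 -10.1  58.6] | shift first [ -2.2 -10.1  58.6]
```

View pics/w17.png

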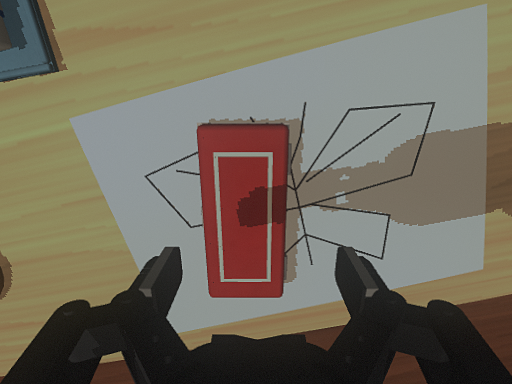

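The tin at (243,210) lies about 10 mm left of the finger midline (258), which matches the numbers. Correct, then go down.

play_rows(
  plan=[0,0,0,-2,-10,0,0,0,0,0,0,0,10,0,0,0,0,0,0,0,0,0,0,0,0,0,0,0],
)

```text
time: 24.03
position: [0.4664, 0.0428, 0.0527]
tool_rot: [3.124, -0.33, 0.0]
wrist_force: [-0.8, -0.5, 0.0]
finger_gap: 0.0854
finger_force: 0.0
```

```bash
python3 go.py 466.3 42.8 4 -12
```

```text
t 24.03 pos [466.4  42.8  52.7] q [ 0.1  0.4 -0.3  2.2  0.2  0.6 -2.2] gap 85.4
turn [ 0.  -0.  -0.1] then shift [-0.1  0.  48.7] | shift first [-0.1  0.  48.7]
```

play_rows(
  plan=[0,0,0,0,0,25,0,0,0,0,0,0,18,0,0,0,0,0,0,4,0,0,0,0,0,0,0,0,0,0,0,0,0,0,0],
)

```text
time: 24.45
position: [0.4669, 0.0427, 0.0061]
tool_rot: [-3.124, 0.331, -0.001]
wrist_force: [-0.0, 0.5, 0.4]
finger_gap: 0.0855
finger_force: 0.0
```

play_rows(
  plan=[0,0,0,0,0,1.5,0,0,0,0,0,0,0,0.1,0,0,0,0,0,0,0.2,0,0,0,0,0,0,0.4,0,0,0,0,0,0,1,0,0,0,0,0,0,1,0,0,0,0,0,0,1],
)

```text
time: 25.03
position: [0.467, 0.0426, 0.0049]
tool_rot: [3.124, -0.331, 0.002]
wrist_force: [-1.3, -0.1, 6.9]
finger_gap: 0.0603
finger_force: 64.4
```

play_rows(
  plan=[0,0,0,0,0,-5,1,0,0,0,0,0,-15,1,0,0,0,0,0,-25,1,0,0,0,0,0,-30,1,0,0,0,0,0,-15,1,0,0,0,0,0,0,1,0,0,0,0,0,0,1],
)

```text
time: 25.62
position: [0.4667, 0.0424, 0.0946]
tool_rot: [3.124, -0.331, 0.003]
wrist_force: [-0.3, 0.6, -1.5]
finger_gap: 0.0599
finger_force: 66.0
```

```bash
python3 go.py 667.6 -184.7 60 -14.3; python3 snap.py w18
python3 - <<'E'
from meas import *
c,p,d=load("w18"); rect(sel(c,(.475,.042),.13,.09,.13),"tin+hand")
E
```

```text
t 25.62 pos [466.7  42.4  94.6] q [ 0.1  0.3 -0.4  2.1  0.2  0.7 -2.1] gap 59.9
turn [-0.  -0.1  2.2] then shift [250.8 170.4  34.6] | shift first [244.  179.9  35. ]
[0.46669719 0.04240262 0.09459582] [ 3.12404019e+00 -3.31459939e-01  2.63763519e-03]
tin+hand   n=25985 z med 111.2 centre (472.7,41.3) size 127.9x88.3 long axis -11.5 mean [484.2975  38.558 ]
```

View pics/w18.png

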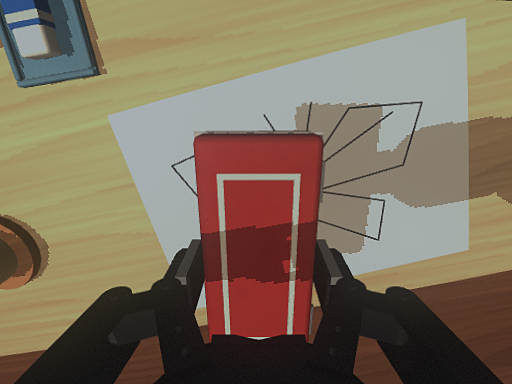

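Tin held level at (258,235), lid height as expected. To the tray.

play_rows(
  plan=[0,0,2.2,0,0,0,1,0,0,0,15,10,0,1,0,0,0,31,21,0,1,0,0,0,31,21,0,1,0,0,0,31,21,0,1,0,0,0,31,21,0,1,0,0,0,31,21,0,1,0,0,0,31,21,0,1,0,0,0,31,21,0,1,0,0,0,18,13,0,1,0,0,0,0,0,0,1,0,0,0,0,0,0,1],
)

```text
time: 26.67
position: [0.6655, -0.185, 0.0909]
tool_rot: [-3.117, 0.394, 0.007]
wrist_force: [-0.5, 0.8, -1.3]
finger_gap: 0.0606
finger_force: 65.9
```

play_rows(
  plan=[0,0,0,0,0,20,1,0,0,0,0,0,15,1,0,0,0,0,0,0,1,0,0,0,0,0,0,1],
)

```text
time: 27.0
position: [0.6649, -0.1823, 0.0569]
tool_rot: [-3.117, 0.388, 0.008]
wrist_force: [-0.0, -0.4, -1.9]
finger_gap: 0.0603
finger_force: 65.9
```

```bash
python3 go.py 667.6 -184.7 10.2 -14.3; python3 snap.py w19; python3 m1.py w19 | grep tray
```

```text
t 27.00 pos [ 664.9 -182.3   56.9] q [ 0.4  0.7 -0.3  1.6  0.2  0.9 -1.8] gap 60.3
turn [-0.   0.3  0.1] then shift [ 3.2  1.6 46.7] | shift first [ 3.5  1.6 46.7]
[ 0.66485991 -0.18234515  0.05693598] [-3.11674297  0.38820297  0.00763639]
tray       n=5397 z med 5.3 centre (697.7,-193.1) size 107.1x92.2 long axis -14.2 mean [ 734.2733 -205.0478]
```

play_rows(
  plan=[0,0.3,0,3.3,1.6,15,1,0,0,0,0,0,13,1,0,0,0,0,0,8,1,0,0,0,0,0,2,1,0,0,0,0,0,0,1,0,0,0,0,0,0,1],
)

```text
time: 27.55
position: [0.6699, -0.1861, 0.0213]
tool_rot: [3.117, -0.39, 0.009]
wrist_force: [-0.2, -0.1, -1.1]
finger_gap: 0.0606
finger_force: 66.0
```

```bash
python3 go.py 667.6 -184.7 10 -14.3
```

```text
t 27.55 pos [ 669.9 -186.1   21.3] q [ 0.4  0.7 -0.3  1.6  0.2  0.8 -1.8] gap 60.6
turn [-0.  -0.3  0. ] then shift [-2.6 -0.8 11.3] | shift first [-2.7 -0.8 11.3]
```

play_rows(
  plan=[0,-0.2,0,-2.4,-0.8,3,1,0,0,0,0,0,4,1,0,0,0,0,0,2,1,0,0,0,0,0,0,1,0,0,0,0,0,0,1],
)

```text
time: 27.97
position: [0.6675, -0.1849, 0.0119]
tool_rot: [3.117, -0.391, 0.002]
wrist_force: [0.2, 0.2, -2.4]
finger_gap: 0.0602
finger_force: 66.0
```

play_rows(
  plan=[0,0,0,0,0,1,1,0,0,0,0,0,0,1,0,0,0,0,0,0,1],
)

```text
time: 28.22
position: [0.6677, -0.1849, 0.0111]
tool_rot: [3.117, -0.391, 0.003]
wrist_force: [-0.5, -0.1, -2.3]
finger_gap: 0.0604
finger_force: 66.0
```

play_rows(
  plan=[0,0,0,0,0,1,1,0,0,0,0,0,0.5,1,0,0,0,0,0,0,1,0,0,0,0,0,0,1],
)

```text
time: 28.55
position: [0.6679, -0.1849, 0.0101]
tool_rot: [3.117, -0.391, 0.004]
wrist_force: [-2.0, 0.3, 2.3]
finger_gap: 0.0605
finger_force: 66.4
```

Contact. Release and rise.

play_rows(
  plan=[0,0,0,0,0,0,0.22,0,0,0,0,0,0,0.1,0,0,0,0,0,0,0,0,0,0,0,0,0,0,0,0,0,0,0,-15,0,0,0,0,0,0,-30,0,0,0,0,0,0,-38,0,0,0,0,0,0,-38,0,0,0,0,0,0,-38,0,0,0,0,0,0,-38,0,0,0,0,-15,0,-38,0,0,0,0,-15,0,-30,0],
)

```text
time: 29.55
position: [0.6387, -0.1771, 0.2791]
tool_rot: [3.117, -0.39, 0.01]
wrist_force: [0.4, 0.1, 0.3]
finger_gap: 0.0855
finger_force: 0.0
```

```bash
python3 snap.py w20; python3 m1.py w20 | grep tray
python3 - <<'E'
from cell import *
from meas import *
c,p,d=load("w20"); rect(sel(c,(.667,-.185),.1,.02,.033),"tin"); rect(sel(c,(.667,-.185),.12,.0035,.013),"tray")
p,d=camera("top"); cv2.imwrite("pics/top1.png",cv2.resize(p[80:280,90:430,::-1],(782,460),interpolation=cv2.INTER_CUBIC))
E
```

```text
[ 0.63866629 -0.17713818  0.27909843] [ 3.11673621 -0.39040419  0.01002421]
tray       n=2700 z med 5.8 centre (667.7,-185.3) size 167.8x92.4 long axis -14.4 mean [ 678.8472 -188.0675]
tin        n=4095 z med 26.5 centre (667.2,-184.6) size 136.6x63.5 long axis -13.8 mean [ 670.9541 -185.5553]
tray       n=2700 z med 5.8 centre (667.7,-185.3) size 167.8x92.4 long axis -14.4 mean [ 678.8472 -188.0675]
```

View pics/top1.png

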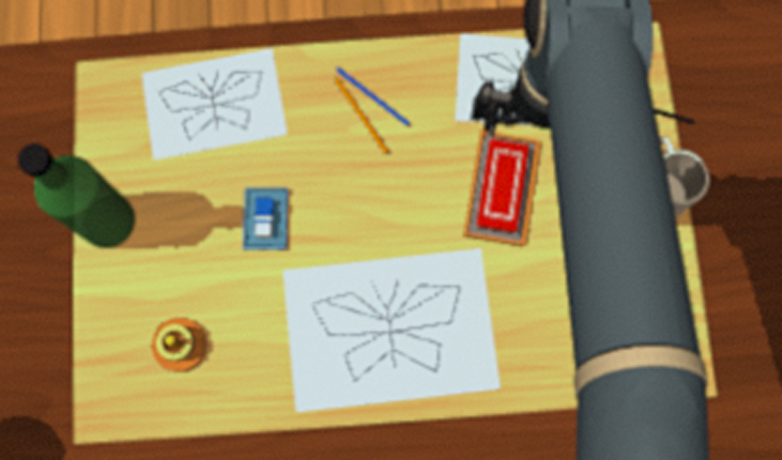

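The eraser is in the dish (265,218), the tape is on the rod (178,342), and the tin is flat in the tray (503,187). The sketch is clear, and the green bottle and mug stand where they were. The arm hides the ink stand here; its seating was confirmed earlier by depth.

```bash
python3 -c "
from cell import *
print(hand_in())"
```

```text
the job is handed in; nothing more can be done
None
```

The eraser, tape, ink bottle and tin are each in their own homes, moved in that order. The bottle stayed upright and was set down without a drop, the mug and green bottle were left alone, and the job was handed in about 30 s into the 115 s limit.

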